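Walk the grinding stone back to its ledge

ROBOT

A 6-joint arm with a two-finger parallel gripper is mounted at the origin on the work surface. World frame = base frame: x ahead of the robot, y to its left, z up, the work surface at z = 0. Lengths are in m, angles in degrees, forces in N, time in s.
With the tool pointing down it reaches from about 0.35 to 0.975 m from the base axis. Payload 7.1 kg.
Tool frame: the origin (TCP) lies midway between the tips of the shut fingers; the grasp point (between the pads) lies 19 mm behind it; z points along the fingers, y is the line along which they close (so a half turn about z gives the same grasp; the last joint's range is limited). The gripper opens to 88 mm and grips with 3 to 60 N. Pads are 20 mm wide; open, the fingers measure 115 mm over their backs; the gripper's body (75 mm by 178 mm) begins 61 mm behind the grasp point.
Start: joints at [64.343, 24.242, 93.386, -0, 62.372, -1.089], TCP at [0.26, 0.568, 0.223] pointing down, gripper open.
Joint ranges: [-172.04, 172.04], [-51.8, 120.97], [4.93, 147.93], [-75.15, 255.16], [6.16, 154.13], [-145.62, 145.62]. Speed limits (degrees/s): [136.94, 136.94, 172.46, 180, 180, 180].

INTERFACE

Orientations are given as [roll, pitch, yaw] about the fixed x, y, z axes, in that order (R = Rz(yaw) Ry(pitch) Rx(roll)).
In Python, from bench import r gives the robot as it stands.
- The arm moves only by the tool move_arm, never from a script. Its argument "increments" is text: rows parted by semicolons, each of 7 numbers parted by spaces: the closure, from 0 (fully open) to 1 (shut), then the shift along the world's x, y, z in mm, then the turn, a rotation vector about the world's x, y, z in rad. In form: hand tx ty tz wx wy wz; .... A call has exactly 5 rows; each row shifts and turns the commanded pose from where the row before left it; what a row does not reach is not made up. A row lasts 1/8 s, in which the tool goes at most 62.5 mm and 10.7 degrees, less where a joint would pass 70% of its speed; a pose out of reach is approached as far as the arm can. A call is refused whole if a number of a shift passes 62.5 or a number of a turn 0.188, either way. A call with a gripper value outside its range is refused whole. The fingers move at their own pace and stop on an object; "force" is the grip in N (left out, the last holds). Time passes only in rows, so rows that do not move let the fingers close, or fill a call up. It gives the time, the measured TCP pose, the force, the opening and the grip force at its end, in the units of the state.
- r.get_obs(): the state, without advancing time (a new reading comes with each control period).
- r.get_image(name): name is "scene" or "top" or "wrist"; returns (picture, depth): 480x640x3 uint8, blue, green, red; 480x640 float32, m along the optical axis (not along the pixel's ray), 0 where there is no reading.
- r.camera_info(name): a dict with "fx", "fy", "cx", "cy" (pixels), "origin" and "attitude" of the camera in the world; the wrist camera has in their place "mount" (4x4, takes a point from camera to tool coordinates, whose origin is the TCP and whose axes are the flange's). Camera axes: x right, y up, looking along -z (the intrinsics and any distortion apply to the point x, -y, -z); pixel columns grow to the right and rows downward; lengths in m; the calibration is good to about 2 mm. The wrist camera is an equidistant fisheye: a pixel r from the principal point sees the ray r / f radians off the axis. A picture is of the moment at which its call begins: read the wrist's pose just before it. camera_info takes no time and is no camera call.
- r.sign_off(): hands the job in; it is judged then, once.
The state is a dict: "clock": time; "q": joint angles; "dq": joint speeds; "effort": joint torques, N m; "tool_pos": TCP position; "tool_rot": TCP orientation; "ft_force": force on the tool from outside, world axes, zero at the start; "wrist_torque": the same for the moment, N m; "width": opening from 0.0 (shut) to 1.0 (fully open); "gripper_force": force on a finger pad.
Only numpy, scipy, OpenCV 4.12 (cv2) and the standard library are available. Lean on these libraries where they do the work, as an engineer would, in place of code of your own. Each camera call takes 0.05 s, during which the arm holds its last target. There are 200 camera calls.

TASK

The stone grinding block is too heavy to shove straight: walk it away from you across the counter, pushing its two ends in turn so that it swings ahead, until it rests square and snug against both rubber buffers of the red-tiled ledge, each buffer squashed by 2 to 4 mm. Never push the stone with more than 20 newtons, not even in a knock, keep it flat on its feet, and leave the pot, the ladle and the wooden spoon where they lie. Let go and leave it resting there.

Things in the scene. Friction and masses are not known exactly. Their poses are not given: they have to be found in the camera images.
- block: Dark grey stone grinding block, about 4 kg, on 4 round rubber feet (34 mm fore/aft, 65 mm left/right of its middle). 100 mm along its x, 280 mm along its y; smooth slippery upright sides from 8 to 69 mm above the counter, shallow hollow in the top. Origin on the counter under its middle, z up. Its +x face (50 mm from origin) must meet the buffers; its -x face looks to the robot and is the one to push.
- block_left (a point): Middle of the block's left end face (+y end), 140 mm from its middle, 35 mm above its underside. Pushed slowly along x some 110 to 130 mm from the middle, the block turns about the feet of the other end, for roughly 9 to 14 N; pushed in the middle it takes 21 to 27 N (weight and friction vary).
- block_right (a point): Middle of the block's right end face (-y end), 140 mm from its middle, 35 mm above its underside; behaves as the left end. The stone is hard: come up to it at about 10 mm/s, as a touch at 50 mm/s already knocks with over 25 N; once in touch, 40 mm/s is fine.
- ledge: Fixed red-tile ledge beyond the block, 440 mm along y, 69 mm high; its +x points away from the robot. Two dark rubber buffers, 32 mm wide, 28 high, centred 34 mm up, stand 12 mm proud of the tiles (a block end coming in over 0.15 rad askew hits the tiles with its corner) 80 mm left (+y) and right (-y) of its middle. Origin on the counter midway between them, in the plane of their free faces; home: the block's +x face 2 to 4 mm past it.
- buffer_left (a joint): How far the left (+y) buffer is squashed, m: 0 free, growing away from the robot, hard stop at 0.009; spring of 0.7 N per mm. The block's friction holds it there against both springs once released.
- buffer_right (a joint): the same for the right (-y) buffer
- pot: empty steel pressure cooker pot, 220 mm wide, 155 mm high, black side handle; to be left alone; origin under its middle
- ladle: steel ladle, about 310 mm long, lying near the pot, bowl away from the robot, up to 46 mm high; to be left alone; origin under its middle
- wooden_spoon: wooden spoon 280 mm long lying on the counter to the right of the block, beside the dish rack; to be left alone; origin near its middle

How it is judged:
By the outcome, as a careful person would: the job done as asked, in the order asked, and still so for the second after the job is handed in, with the robot touching nothing.
It also fails if it takes over 72 s, if anything falls off the work surface, if the arm or the gripper's body presses on something with over 40 N, if the wrist force passes 120 N, or if a joint passes its speed limit or range.

## Working session

There is one attempt and no reset: what is moved stays moved. The work goes in short steps, Python scripts to look and compute and a tool call to move; the robot and the scene stay as the last step left them, time stands still between calls to the robot, and variables do not carry over. Pictures are saved under pics/ and viewed, at most 10 in all, crops included, and the job is handed in when it is done.

Besides the shell and the picture viewer there is one more tool, called after "Emit:" by a JSON object that holds its "api" and its "payload", one argument or row to a line. move_arm: Moves the arm, as the interface text tells. Its arguments: {"type":"object","properties":{"increments":{"type":"string"},"force":{"type":"number"}},"required":["increments"]}

```bash
ls; mkdir -p pics; python3 - <<'E'
from bench import r
import cv2
o=r.get_obs(); print(o)
for n in ("scene","top"):
    im,d=r.get_image(n); cv2.imwrite(f"pics/{n}0.png",im)
    import numpy as np; np.save(f"pics/{n}0.npy",d)
    print(n,r.camera_info(n))
E
```

```text
pics
{'clock': 0.0, 'q': array([ 6.43432345e+01,  2.42841358e+01,  9.34322724e+01, -2.85702854e-04,
        6.23743318e+01, -1.08891191e+00]), 'dq': array([-0.03331734,  0.02805296, -0.07789322,  0.00830936,  0.08347548,
       -0.0383949 ]), 'effort': array([-1.54720165e-04, -5.44606411e+01, -2.73674995e+01,  6.42156531e-02,
        2.27160595e-02, -1.96470569e-04]), 'tool_pos': array([0.25958728, 0.56790661, 0.22189918]), 'tool_rot': array([-1.79909272e+02, -1.47154365e-03,  1.55432278e+02]), 'ft_force': array([ 0.23930982,  0.78371775, -0.03526277]), 'wrist_torque': array([-0.00541036,  0.02793339,  0.01396392]), 'gripper_force': 0.0, 'width': 1.0038971753192905}
scene {'fx': 546.7203155055236, 'fy': 546.7203155055236, 'cx': 311.66650914457364, 'cy': 235.48148224089374, 'origin': array([ 1.24334868, -0.39033223,  0.66384107]), 'attitude': array([52.89159503, -0.08636334, 56.13570847])}
top {'fx': 583.7401909171749, 'fy': 583.7401909171749, 'cx': 316.10787683139375, 'cy': 224.59739285172887, 'origin': array([0.35048847, 0.08892437, 1.12772595]), 'attitude': array([ 11.10315432,  -0.0889916 , -88.94719842])}
```

View pics/top0.png

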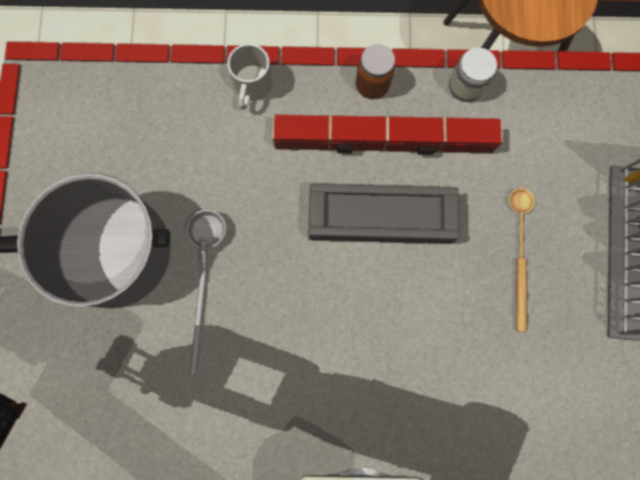

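View pics/scene0.png

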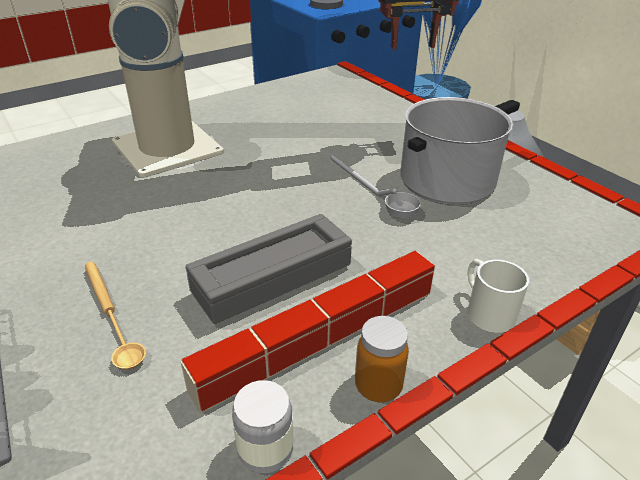

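The top view shows the block at about (308–460, 183–242), the ledge at (275–502, 115–150) with its buffers near (345,150) and (428,150), and the ladle, pot and spoon clear to the sides. The scene view confirms this. Next I'll measure the block and ledge.

```bash
cat > h.py <<'E'
import numpy as np, cv2
from scipy.spatial.transform import Rotation as R
from bench import r
def rays(n,uv):
    c=r.camera_info(n); uv=np.atleast_2d(uv).astype(float)
    d=np.c_[(uv[:,0]-c['cx'])/c['fx'],-(uv[:,1]-c['cy'])/c['fy'],-np.ones(len(uv))]
    return np.array(c['origin']),R.from_euler('xyz',c['attitude'],degrees=True).apply(d)
def onplane(n,uv,z):
    o,d=rays(n,uv); return o+d*((z-o[2])/d[:,2])[:,None]
def cloud(n,dep):
    v,u=np.mgrid[:480,:640]; o,d=rays(n,np.c_[u.ravel(),v.ravel()])
    return (o+d*dep.ravel()[:,None]).reshape(480,640,3)
def edgefit(P,long_sign):
    """line fit of +x or -x edge: extreme x per column bin in y"""
    ys=np.arange(P[:,1].min()+.015,P[:,1].max()-.015,.005); q=[]
    for y in ys:
        s=P[abs(P[:,1]-y)<.003,0]
        if len(s): q.append((y,s.max() if long_sign>0 else s.min()))
    q=np.array(q); a,b=np.polyfit(q[:,0],q[:,1],1); return a,b,np.std(q[:,1]-a*q[:,0]-b)
def rect(mask,z,n='top'):
    cs,_=cv2.findContours(mask,cv2.RETR_EXTERNAL,cv2.CHAIN_APPROX_NONE)
    c=max(cs,key=cv2.contourArea)[:,0]
    P=onplane(n,c,z)[:,:2]
    (cx,cy),(w,h),a=cv2.minAreaRect((P*1000).astype(np.float32))
    if w>h: w,h,a=h,w,a-90   # w short: along its x
    a=(a+90)%180-90
    return cx,cy,w,h,a
def top(im,d,box=None):
    P=cloud('top',d); hsv=cv2.cvtColor(im,cv2.COLOR_BGR2HSV)
    red=((hsv[...,1]>150)&((hsv[...,0]<10)|(hsv[...,0]>170)))
    z=P[...,2]; hi=(z>.06)&(z<.08)
    reg=(P[...,0]>.3)&(P[...,0]<.75)&(P[...,1]>-.25)&(P[...,1]<.3)
    L=(red|(hsv[...,2]>0))&hi&reg&(P[...,0]>.5)
    B=(~red)&(z>.045)&(z<.085)&reg&(hsv[...,1]<60)
    return P,red,L,B
E
python3 - <<'E'
from h import *
im=cv2.imread('pics/top0.png'); d=np.load('pics/top0.npy')
P=cloud('top',d)
for u in (345,385,428):
    print(u,[tuple(np.round(P[v,u]*1000).astype(int)) for v in (110,118,130,140,146,149,152,158,180,186,190,210,236,240,244,250)])
hsv=cv2.cvtColor(im,cv2.COLOR_BGR2HSV)
red=(hsv[...,1]>150)&((hsv[...,0]<10)|(hsv[...,0]>170))
m=np.zeros((480,640),np.uint8); m[105:148,260:515]=(P[105:148,260:515,2]>.062)*255
print('ledge depth',rect(m,.069))
m=np.zeros((480,640),np.uint8); m[165:255,290:480]=(P[165:255,290:480,2]>.062)*255
cs=cv2.morphologyEx(m,cv2.MORPH_CLOSE,np.ones((9,9)))
print('block depth',rect(cs,.069))
for nm,mm,lim in(('L',m*0,(.55,.8)),):
    pass
for nm,sl in (('ledge',(slice(105,152),slice(260,515))),('block',(slice(165,255),slice(290,480)))):
    Q=P[sl].reshape(-1,3); Q=Q[(Q[:,2]>.064)&(Q[:,2]<.075)]; print(nm,Q.mean(0),Q.min(0),Q.max(0))
    for s in(1,-1):
        a,b,e=edgefit(Q,s); print(s,'slope',a,'x at y=0.09',a*.09+b,e)
cv2.imwrite('pics/z0.png',cv2.resize(im[100:260,260:520],None,fx=3,fy=3,interpolation=cv2.INTER_CUBIC))
E
```

```text
345 [(np.int64(811), np.int64(37), np.int64(2)), (np.int64(767), np.int64(40), np.int64(71)), (np.int64(743), np.int64(39), np.int64(70)), (np.int64(725), np.int64(39), np.int64(65)), (np.int64(719), np.int64(38), np.int64(47)), (np.int64(714), np.int64(38), np.int64(44)), (np.int64(713), np.int64(37), np.int64(28)), (np.int64(710), np.int64(35), np.int64(-3)), (np.int64(664), np.int64(35), np.int64(0)), (np.int64(634), np.int64(38), np.int64(66)), (np.int64(626), np.int64(38), np.int64(68)), (np.int64(591), np.int64(37), np.int64(49)), (np.int64(539), np.int64(37), np.int64(62)), (np.int64(539), np.int64(35), np.int64(18)), (np.int64(535), np.int64(34), np.int64(-2)), (np.int64(523), np.int64(34), np.int64(-2))]
385 [(np.int64(814), np.int64(-45), np.int64(0)), (np.int64(770), np.int64(-38), np.int64(66)), (np.int64(745), np.int64(-37), np.int64(68)), (np.int64(725), np.int64(-37), np.int64(68)), (np.int64(727), np.int64(-42), np.int64(27)), (np.int64(726), np.int64(-44), np.int64(11)), (np.int64(725), np.int64(-45), np.int64(-3)), (np.int64(711), np.int64(-45), np.int64(-1)), (np.i
[... 1200 characters left out ...]
59375, -0.013885498046875)
block depth (583.966064453125, -26.61346435546875, 128.92501831054688, 293.90966796875, 0.3531326651573181)
ledge [ 0.74850588 -0.0413812   0.06761595] [ 0.72283788 -0.26181484  0.06400152] [0.77474985 0.17750764 0.07422167]
1 slope -2.435223593708363e-05 x at y=0.09 0.7732030804321499 0.0007500883807932624
-1 slope 0.0007613103257841897 x at y=0.09 0.724265580478905 0.0007957491401706853
block [ 0.58663121 -0.03437835  0.06749164] [ 0.53713507 -0.17473193  0.06400046] [0.63909835 0.10492409 0.07447082]
1 slope 0.008492695455032128 x at y=0.09 0.6377876275880202 0.0006997200286283675
-1 slope 0.008079793285273907 x at y=0.09 0.5395427837615783 0.0005337025089832225
```

View pics/z0.png

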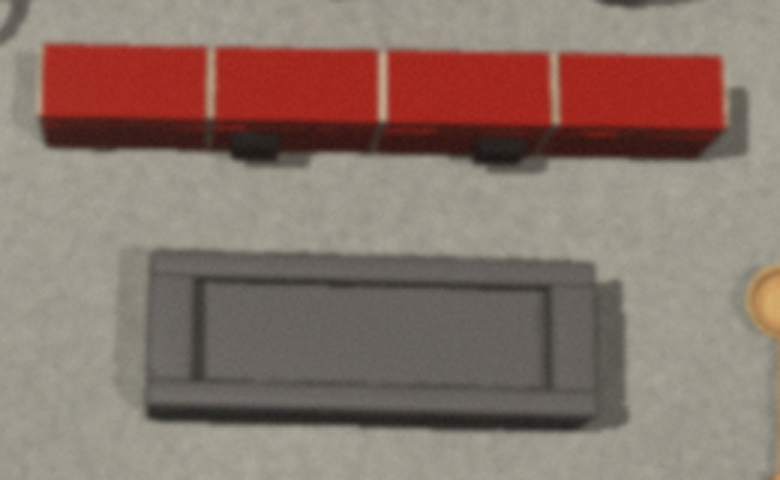

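The crop shows the two black buffers on the ledge, free faces at x≈0.7125. The block's near face is at x≈0.5385 and its yaw is about -0.008 rad. It has about 78 mm to go. I'll move to the left end with the fingers shut.

Emit:
{"api": "move_arm", "payload": {
  "increments": "1 25 -48 0 0 0 0.043; 1 25 -48 0 0 0 0.043; 1 25 -48 0 0 0 0.043; 1 25 -48 0 0 0 0.043; 1 25 -48 0 0 0 0.043",
  "force": 20
}}

```text
clock: 0.72
tool_pos: [0.3852, 0.3267, 0.2225]
tool_rot: [-180.0, -0.0, 167.8]
ft_force: [1.2, -0.3, 0.3]
width: 0.469
gripper_force: 0.0
```

Emit:
{"api": "move_arm", "payload": {
  "increments": "1 25 -48 0 0 0 0.043; 1 25 -48 0 0 0 0.043; 1 25 -48 0 0 0 0.043; 1 25 -48 0 0 0 0.043; 1 20 -48 -20 0 0 0.043"
}}

```text
clock: 1.35
tool_pos: [0.5067, 0.0869, 0.2036]
tool_rot: [180.0, 0.2, -179.9]
ft_force: [0.3, 0.4, -1.0]
width: 0.007
gripper_force: 0.0
```

Emit:
{"api": "move_arm", "payload": {
  "increments": "1 0 0 -45 0 0 0; 1 0 0 -45 0 0 0; 1 0 0 -45 0 0 0; 1 0 0 -33 0 0 0; 1 0 0 0 0 0 0"
}}

```text
clock: 1.98
tool_pos: [0.5027, 0.088, 0.0325]
tool_rot: [-180.0, -0.3, -179.9]
ft_force: [0.1, 0.8, -0.0]
width: 0.009
gripper_force: 0.0
```

Emit:
{"api": "move_arm", "payload": {
  "increments": "1 6 0 0 0 0 0; 1 5 0 0 0 0 0; 1 4 0 0 0 0 0; 1 1.2 0 0 0 0 0; 1 1.2 0 0 0 0 0"
}}

```text
clock: 2.6
tool_pos: [0.5223, 0.0884, 0.035]
tool_rot: [180.0, 0.0, -179.9]
ft_force: [-0.3, 0.1, -1.0]
width: 0.005
gripper_force: 0.0
```

Emit:
{"api": "move_arm", "payload": {
  "increments": "1 1.2 0 0 0 0 0; 1 1.2 0 0 0 0 0; 1 1.2 0 0 0 0 0; 1 1.2 0 0 0 0 0; 1 1.2 0 0 0 0 0"
}}

```text
clock: 3.22
tool_pos: [0.5279, 0.0884, 0.0346]
tool_rot: [-180.0, -0.1, -179.9]
ft_force: [-2.3, 0.4, 1.3]
width: 0.006
gripper_force: 1.2
```

Emit:
{"api": "move_arm", "payload": {
  "increments": "1 1.2 0 0 0 0 0; 1 1.2 0 0 0 0 0; 1 1.2 0 0 0 0 0; 1 1.2 0 0 0 0 0; 1 1.2 0 0 0 0 0"
}}

```text
clock: 3.85
tool_pos: [0.5293, 0.0882, 0.0335]
tool_rot: [-180.0, -0.6, -179.9]
ft_force: [-12.5, 2.9, 3.6]
width: 0.005
gripper_force: 6.1
```

Emit:
{"api": "move_arm", "payload": {
  "increments": "1 2 0 0 0 0 0; 1 3 0 0 0 0 0; 1 3.5 0 0 0 0 0; 1 3.5 0 0 0 0 0; 1 3.5 0 0 0 0 0"
}}

```text
clock: 4.47
tool_pos: [0.5449, 0.0886, 0.0332]
tool_rot: [-180.0, -0.5, -180.0]
ft_force: [-10.7, 5.4, 0.8]
width: 0.004
gripper_force: 5.9
```

Emit:
{"api": "move_arm", "payload": {
  "increments": "1 3.5 0 0 0 0 0; 1 3.5 0 0 0 0 0; 1 3.5 0 0 0 0 0; 1 3 0 0 0 0 0; 1 2 0 0 0 0 0"
}}

```text
clock: 5.1
tool_pos: [0.5608, 0.0889, 0.0332]
tool_rot: [180.0, -0.5, -180.0]
ft_force: [-11.1, 5.3, 0.3]
width: 0.007
gripper_force: 5.8
```

Emit:
{"api": "move_arm", "payload": {
  "increments": "1 -20 0 0 0 0 0; 1 -35 -20 0 0 0 0; 1 -10 -55 0 0 0 0; 1 0 -60 0 0 0 0; 1 0 -58 0 0 0 0"
}}

```text
clock: 5.72
tool_pos: [0.5007, -0.1064, 0.0349]
tool_rot: [-180.0, 0.1, -179.9]
ft_force: [0.2, 0.1, -0.6]
width: 0.007
gripper_force: 0.0
```

```bash
cat >> h.py <<'E'
def block(n='scene',tag=None):
    im,d=r.get_image(n); P=cloud(n,d); hsv=cv2.cvtColor(im,cv2.COLOR_BGR2HSV)
    z=P[...,2]; reg=(P[...,0]>.5)&(P[...,0]<.775)&(P[...,1]>-.21)&(P[...,1]<.13)
    red=(hsv[...,1]>120)&((hsv[...,0]<12)|(hsv[...,0]>168))
    m=(reg&~red&(z>.064)&(z<.076)&(hsv[...,1]<70)&(hsv[...,2]<140))
    Q=P[m]
    if tag: np.save(f'pics/{tag}.npy',d); cv2.imwrite(f'pics/{tag}.png',im)
    # +x edge, right end and left end of the top
    a=0
    for _ in range(4):      # rotate into the block frame by the fitted edge
        th=-np.arctan(a); c,s=np.cos(th),np.sin(th)
        B=np.c_[Q[:,0]*c+Q[:,1]*s,-Q[:,0]*s+Q[:,1]*c]
        da,b,e=edgefit(B,1); a=np.tan(np.arctan(a)+np.arctan(da))
    y0,y1=np.percentile(B[:,1],[.5,99.5]); xf=np.median(da*B[:,1]+b)
    ctr=np.array([[c,-s],[s,c]])@[xf-.05,(y0+y1)/2]
    print(n,'clock',r.get_obs()['clock'],'yaw',round(th,4),'front',np.round(xf,4),'len',round(y1-y0,4),'ctr',np.round(ctr,4),'e',round(e,4))
    for sg in (1,-1):
        p=ctr+np.array([[c,-s],[s,c]])@[-.05,sg*.118]; f=ctr+np.array([[c,-s],[s,c]])@[.05,sg*.08]
        print('  left' if sg>0 else '  right','push pt',np.round(p,4),'buffer pt x',np.round(f[0],4))
E
python3 - <<'E'
from h import *
block('scene','s1'); block('top','t1')
E
```

```text
scene clock 5.775 yaw -0.1677 front 0.6566 len 0.2773 ctr [ 0.6095 -0.034 ] e 0.0299
  left push pt [0.5799 0.0907] buffer pt x 0.6721
  right push pt [ 0.5405 -0.142 ] buffer pt x 0.6454
top clock 5.825 yaw -0.1988 front 0.6444 len 0.2686 ctr [ 0.6011 -0.0259] e 0.0006
  left push pt [0.5754 0.0996] buffer pt x 0.6659
  right push pt [ 0.5288 -0.1317] buffer pt x 0.6343
```

Emit:
{"api": "move_arm", "payload": {
  "increments": "1 0 -20 0 0 0 0; 1 0 -17 0 0 0 0; 1 4 0 0 0 0 0; 1 2 0 0 0 0 0; 1 1.2 0 0 0 0 0"
}}

```text
clock: 6.45
tool_pos: [0.5076, -0.1408, 0.0346]
tool_rot: [180.0, -0.0, -179.9]
ft_force: [0.4, 0.1, 0.5]
width: 0.004
gripper_force: 0.0
```

Emit:
{"api": "move_arm", "payload": {
  "increments": "1 1.2 0 0 0 0 0; 1 1.2 0 0 0 0 0; 1 1.2 0 0 0 0 0; 1 1.2 0 0 0 0 0; 1 1.2 0 0 0 0 0"
}}

```text
clock: 7.08
tool_pos: [0.5135, -0.1416, 0.0347]
tool_rot: [180.0, -0.0, -179.9]
ft_force: [-0.1, -0.5, -0.4]
width: 0.004
gripper_force: 0.0
```

Emit:
{"api": "move_arm", "payload": {
  "increments": "1 1.2 0 0 0 0 0; 1 1.2 0 0 0 0 0; 1 1.2 0 0 0 0 0; 1 1.2 0 0 0 0 0; 1 1.2 0 0 0 0 0"
}}

```text
clock: 7.7
tool_pos: [0.5156, -0.1407, 0.0337]
tool_rot: [179.9, -0.4, -179.9]
ft_force: [-11.6, 0.8, 3.6]
width: 0.001
gripper_force: 5.5
```

Emit:
{"api": "move_arm", "payload": {
  "increments": "1 2 0 0 0 0 0; 1 3 0 0 0 0 0; 1 4 -1 0 0 0 0; 1 4.5 -1 0 0 0 0; 1 4.5 -1 0 0 0 0"
}}

```text
clock: 8.32
tool_pos: [0.5332, -0.144, 0.0333]
tool_rot: [179.9, -0.5, -179.9]
ft_force: [-10.7, -1.5, -0.4]
width: 0.006
gripper_force: 5.2
```

Emit:
{"api": "move_arm", "payload": {
  "increments": "1 4.5 -1 0 0 0 0; 1 4.5 -1 0 0 0 0; 1 4.5 -1 0 0 0 0; 1 4.5 -1 0 0 0 0; 1 4.5 -1 0 0 0 0"
}}

```text
clock: 8.95
tool_pos: [0.5556, -0.1494, 0.0332]
tool_rot: [179.9, -0.5, -179.9]
ft_force: [-11.2, -4.1, -0.8]
width: 0.007
gripper_force: 6.1
```

Emit:
{"api": "move_arm", "payload": {
  "increments": "1 4.5 -1 0 0 0 0; 1 4.5 -1 0 0 0 0; 1 4.5 -1 0 0 0 0; 1 4.5 -1 0 0 0 0; 1 3 -1 0 0 0 0"
}}

```text
clock: 9.57
tool_pos: [0.5769, -0.1548, 0.0331]
tool_rot: [180.0, -0.5, -179.9]
ft_force: [-10.4, -5.1, -0.9]
width: 0.007
gripper_force: 5.7
```

Emit:
{"api": "move_arm", "payload": {
  "increments": "1 -20 5 0 0 0 0; 1 -35 20 0 0 0 0; 1 -8 58 0 0 0 0; 1 0 60 0 0 0 0; 1 0 60 0 0 0 0"
}}

```text
clock: 10.2
tool_pos: [0.5185, 0.05, 0.0349]
tool_rot: [180.0, 0.1, -180.0]
ft_force: [0.2, -0.0, 0.5]
width: 0.003
gripper_force: 0.0
```

```bash
sed -i 's/da,b,e=edgefit(B,1)/da,b,e=edgefit(B,1)/; s/    Q=P\[m\]$/    m=m.astype(np.uint8); _,lab,st,_=cv2.connectedComponentsWithStats(m); Q=P[lab==1+st[1:,4].argmax()]/' h.py
python3 - <<'E'
from h import *
block('scene','s2'); block('top','t2')
E
```

```text
scene clock 10.25 yaw 0.1492 front 0.6612 len 0.2772 ctr [ 0.6246 -0.0434] e 0.0007
  left push pt [0.5576 0.0659] buffer pt x 0.6622
  right push pt [ 0.5927 -0.1675] buffer pt x 0.6859
top clock 10.3 yaw 0.1475 front 0.6594 len 0.2759 ctr [ 0.6224 -0.0423] e 0.0007
  left push pt [0.5556 0.0671] buffer pt x 0.6601
  right push pt [ 0.5903 -0.1664] buffer pt x 0.6836
```

Emit:
{"api": "move_arm", "payload": {
  "increments": "1 7 15 0 0 0 0; 1 7 5 0 0 0 0; 1 4 0 0 0 0 0; 1 1.5 0 0 0 0 0; 1 1.2 0 0 0 0 0"
}}

```text
clock: 10.92
tool_pos: [0.5386, 0.0677, 0.0346]
tool_rot: [-180.0, -0.0, -180.0]
ft_force: [0.5, -0.7, -0.1]
width: 0.004
gripper_force: 0.0
```

Emit:
{"api": "move_arm", "payload": {
  "increments": "1 1.2 0 0 0 0 0; 1 1.2 0 0 0 0 0; 1 1.2 0 0 0 0 0; 1 1.2 0 0 0 0 0; 1 1.2 0 0 0 0 0"
}}

```text
clock: 11.55
tool_pos: [0.5441, 0.0684, 0.0345]
tool_rot: [-180.0, -0.1, -179.9]
ft_force: [-2.5, 0.2, 0.8]
width: 0.004
gripper_force: 1.5
```

Emit:
{"api": "move_arm", "payload": {
  "increments": "1 1.2 0 0 0 0 0; 1 1.2 0 0 0 0 0; 1 1.2 0 0 0 0 0; 1 1.2 0 0 0 0 0; 1 1.2 0 0 0 0 0"
}}

```text
clock: 12.18
tool_pos: [0.5459, 0.0682, 0.0335]
tool_rot: [-180.0, -0.5, -179.9]
ft_force: [-12.4, 1.6, 2.9]
width: 0.004
gripper_force: 5.8
```

Emit:
{"api": "move_arm", "payload": {
  "increments": "1 2 0 0 0 0 0; 1 3 0 0 0 0 0; 1 4 1 0 0 0 0; 1 4.5 1 0 0 0 0; 1 4.5 1 0 0 0 0"
}}

```text
clock: 12.8
tool_pos: [0.564, 0.0716, 0.0331]
tool_rot: [-180.0, -0.5, -179.9]
ft_force: [-11.6, 2.6, 0.7]
width: 0.005
gripper_force: 5.4
```

Emit:
{"api": "move_arm", "payload": {
  "increments": "1 4.5 1 0 0 0 0; 1 4.5 1 0 0 0 0; 1 4.5 1 0 0 0 0; 1 4.5 1 0 0 0 0; 1 4.5 1 0 0 0 0"
}}

```text
clock: 13.42
tool_pos: [0.586, 0.0769, 0.0329]
tool_rot: [180.0, -0.6, -180.0]
ft_force: [-11.1, 4.8, 0.6]
width: 0.005
gripper_force: 6.3
```

Emit:
{"api": "move_arm", "payload": {
  "increments": "1 4 1 0 0 0 0; 1 3 1 0 0 0 0; 1 2 0 0 0 0 0; 1 1.5 0 0 0 0 0; 1 0 0 0 0 0 0"
}}

```text
clock: 14.05
tool_pos: [0.5974, 0.079, 0.0331]
tool_rot: [180.0, -0.5, -179.9]
ft_force: [-8.7, 4.3, -0.9]
width: 0.007
gripper_force: 4.9
```

Emit:
{"api": "move_arm", "payload": {
  "increments": "1 -20 -5 0 0 0 0; 1 -35 -20 0 0 0 0; 1 -10 -55 0 0 0 0; 1 0 -60 0 0 0 0; 1 0 -60 0 0 0 0"
}}

```text
clock: 14.68
tool_pos: [0.5372, -0.1233, 0.035]
tool_rot: [-180.0, 0.1, -179.9]
ft_force: [0.7, -0.5, 0.7]
width: 0.005
gripper_force: 0.0
```

```bash
python3 - <<'E'
from h import *
block('scene','s3'); block('top','t3')
E
```

```text
scene clock 14.725 yaw -0.1507 front 0.6921 len 0.2771 ctr [ 0.6442 -0.0345] e 0.0006
  left push pt [0.6125 0.0897] buffer pt x 0.7056
  right push pt [ 0.577  -0.1436] buffer pt x 0.6816
top clock 14.775 yaw -0.1494 front 0.6898 len 0.2336 ctr [ 0.6454 -0.0105] e 0.0007
  left push pt [0.6136 0.1136] buffer pt x 0.7068
  right push pt [ 0.5784 -0.1198] buffer pt x 0.683
```

Emit:
{"api": "move_arm", "payload": {
  "increments": "1 8 -15 0 0 0 0; 1 8 -4 0 0 0 0; 1 4 0 0 0 0 0; 1 1.5 0 0 0 0 0; 1 1.2 0 0 0 0 0"
}}

```text
clock: 15.4
tool_pos: [0.5593, -0.1398, 0.0345]
tool_rot: [180.0, -0.0, -179.9]
ft_force: [-0.5, 0.5, -0.1]
width: 0.007
gripper_force: 0.0
```

Emit:
{"api": "move_arm", "payload": {
  "increments": "1 1.2 0 0 0 0 0; 1 1.2 0 0 0 0 0; 1 1.2 0 0 0 0 0; 1 1.2 0 0 0 0 0; 1 1.2 0 0 0 0 0"
}}

```text
clock: 16.02
tool_pos: [0.5641, -0.1404, 0.0344]
tool_rot: [180.0, -0.1, -179.9]
ft_force: [-5.0, 0.1, 2.1]
width: 0.008
gripper_force: 2.6
```

Emit:
{"api": "move_arm", "payload": {
  "increments": "1 1.2 0 0 0 0 0; 1 1.2 0 0 0 0 0; 1 1.2 0 0 0 0 0; 1 1.2 0 0 0 0 0; 1 1.2 0 0 0 0 0"
}}

```text
clock: 16.65
tool_pos: [0.5668, -0.14, 0.0334]
tool_rot: [179.9, -0.5, -179.9]
ft_force: [-11.5, -2.3, 1.2]
width: 0.007
gripper_force: 5.6
```

Emit:
{"api": "move_arm", "payload": {
  "increments": "1 2 0 0 0 0 0; 1 3 0 0 0 0 0; 1 4 -1 0 0 0 0; 1 4.5 -1 0 0 0 0; 1 4.5 -1 0 0 0 0"
}}

```text
clock: 17.27
tool_pos: [0.5849, -0.1434, 0.0331]
tool_rot: [179.9, -0.5, -179.9]
ft_force: [-10.9, -3.6, 0.5]
width: 0.006
gripper_force: 5.5
```

Emit:
{"api": "move_arm", "payload": {
  "increments": "1 4.5 -1 0 0 0 0; 1 4.5 -1 0 0 0 0; 1 4 -1 0 0 0 0; 1 3 -1 0 0 0 0; 1 2 0 0 0 0 0"
}}

```text
clock: 17.9
tool_pos: [0.6026, -0.1478, 0.033]
tool_rot: [180.0, -0.6, -179.9]
ft_force: [-13.6, -5.9, 1.6]
width: 0.005
gripper_force: 6.9
```

```bash
python3 - <<'E'
from h import *
block('scene','s4'); print(r.get_obs()['tool_pos'])
E
```

```text
scene clock 17.95 yaw 0.0664 front 0.7041 len 0.277 ctr [ 0.6583 -0.0414] e 0.0006
  left push pt [0.6006 0.073 ] buffer pt x 0.7029
  right push pt [ 0.6162 -0.1625] buffer pt x 0.7135
[ 0.60292135 -0.14781435  0.03300218]
```

```bash
cat >> h.py <<'E'
def project(n,X):
    c=r.camera_info(n); p=R.from_euler('xyz',c['attitude'],degrees=True).inv().apply(X-np.array(c['origin']))
    return np.c_[c['cx']+c['fx']*p[:,0]/-p[:,2],c['cy']-c['fy']*p[:,1]/-p[:,2]]
def prof(n,im,y,x,z=.069,dy=.008,slope=0):
    """channel profiles on plane z along world x at y, averaged over y+-dy along a line of given dx/dy"""
    acc=0
    for o in np.linspace(-dy,dy,9):
        uv=project(n,np.c_[x+slope*o,np.full_like(x,y+o),np.full_like(x,z)]).astype(np.float32)
        acc=acc+cv2.remap(im.astype(np.float32),uv[None,:,0],uv[None,:,1],cv2.INTER_LINEAR)[0]
    return acc/9
E
cat > pl.py <<'E'
import sys
from h import *
for f in sys.argv[1:]:
    n={'s':'scene','t':'top'}[f[0]]; im=cv2.imread(f'pics/{f}.png')
    for y in (-.135,.052):
        x=np.arange(.695,.735,.001); p=prof(n,im,y,x)
        print(f,y,'R',p[:,2].astype(int).tolist()); print('   G',p[:,1].astype(int).tolist())
E
cp pics/scene0.png pics/s0.png; cp pics/top0.png pics/t0.png; python3 pl.py s4 t0; python3 - <<'E'
from h import *
for f,n in(('s0','scene'),('t0','top')):
    im=cv2.imread(f'pics/{f}.png')
    for y in(-.12,.06):
        x=np.arange(.52,.66,.001); p=prof(n,im,y,x,slope=.0083).sum(1); g=np.gradient(cv2.GaussianBlur(p[:,None],(1,5),0)[:,0])
        i=np.argsort(-abs(g))[:12]; print(f,y,sorted([(round(x[k],3),int(g[k])) for k in i]))
E
```

```text
s4 -0.135 R [124, 127, 127, 121, 120, 126, 130, 131, 131, 133, 135, 136, 137, 138, 139, 137, 133, 128, 122, 113, 101, 87, 77, 72, 70, 69, 67, 65, 62, 63, 89, 151, 202, 213, 209, 207, 207, 207, 207, 207, 207]
   G [122, 125, 125, 120, 119, 125, 130, 130, 130, 132, 133, 134, 135, 137, 137, 136, 132, 127, 121, 112, 100, 87, 76, 71, 70, 69, 68, 67, 66, 61, 56, 52, 47, 44, 44, 44, 45, 44, 45, 45, 45]
s4 0.052 R [131, 133, 134, 133, 129, 124, 118, 108, 96, 84, 75, 71, 69, 69, 68, 67, 66, 64, 66, 71, 75, 75, 72, 69, 68, 67, 66, 65, 64, 71, 101, 155, 202, 216, 213, 210, 209, 209, 209, 209, 209]
   G [129, 132, 133, 132, 128, 123, 117, 108, 96, 83, 75, 70, 69, 68, 67, 66, 66, 64, 66, 70, 75, 74, 71, 69, 68, 68, 68, 68, 68, 65, 60, 53, 48, 45, 45, 45, 45, 45, 46, 46, 46]
t0 -0.135 R [102, 98, 95, 92, 89, 85, 80, 73, 67, 60, 54, 52, 49, 49, 49, 49, 49, 50, 52, 54, 56, 61, 65, 69, 71, 72, 76, 85, 98, 118, 135, 147, 156, 159, 162, 162, 162, 162, 162, 161, 161]
   G [97, 94, 90, 88, 85, 80, 75, 66, 57, 48, 41, 36, 33, 33, 32, 32, 31, 32, 32, 31, 30, 28, 28, 28, 27, 27, 27, 27, 29, 32, 34, 36, 37, 
[... 957 characters left out ...]
float64(0.64), -29), (np.float64(0.641), -29), (np.float64(0.642), -24)]
t0 -0.12 [(np.float64(0.525), -30), (np.float64(0.526), -45), (np.float64(0.527), -54), (np.float64(0.528), -54), (np.float64(0.529), -45), (np.float64(0.53), -31), (np.float64(0.537), 27), (np.float64(0.538), 29), (np.float64(0.539), 26), (np.float64(0.636), 28), (np.float64(0.637), 31), (np.float64(0.638), 27)]
t0 0.06 [(np.float64(0.526), -35), (np.float64(0.527), -47), (np.float64(0.528), -55), (np.float64(0.529), -55), (np.float64(0.53), -46), (np.float64(0.531), -32), (np.float64(0.538), 25), (np.float64(0.539), 29), (np.float64(0.54), 29), (np.float64(0.541), 25), (np.float64(0.638), 30), (np.float64(0.639), 29)]
```

```bash
python3 - <<'E'
from h import *
im=cv2.imread('pics/t0.png'); x=np.arange(.70,.735,.001)
for y in (.038,-.122): print(y,prof('top',im,y,x,z=.048,dy=.01).sum(1).astype(int).tolist())
E
```

```text
0.038 [351, 315, 278, 236, 193, 155, 120, 101, 89, 85, 84, 87, 92, 97, 103, 107, 110, 112, 114, 116, 116, 115, 113, 114, 118, 122, 126, 128, 127, 131, 144, 161, 184, 204, 218, 228]
-0.122 [311, 280, 254, 229, 197, 162, 133, 108, 94, 86, 85, 88, 93, 100, 105, 110, 111, 110, 110, 110, 110, 109, 110, 112, 116, 122, 126, 126, 128, 134, 145, 164, 184, 202, 216, 224]
```

Emit:
{"api": "move_arm", "payload": {
  "increments": "1 1 0 0 0 0 0; 1 1 0 0 0 0 0; 1 1 0 0 0 0 0; 1 1 0 0 0 0 0; 1 0 0 0 0 0 0"
}}

```text
clock: 18.58
tool_pos: [0.6055, -0.1479, 0.0328]
tool_rot: [179.9, -0.7, -179.9]
ft_force: [-14.6, -5.8, 1.7]
width: 0.006
gripper_force: 7.7
```

```bash
cat >> h.py <<'E'
def cross(x,v,lo,hi):
    """first x at which v passes the mid level between lo and hi, falling or rising"""
    t=(lo+hi)/2; s=np.nonzero(np.diff(np.sign(v-t)))[0]
    return [x[k]+(t-v[k])/(v[k+1]-v[k])*(x[1]-x[0]) for k in s]
def gap(n,tag,ys=(.068,.038,.008,-.022,-.052,-.092,-.122,-.152)):
    im,d=r.get_image(n); cv2.imwrite(f'pics/{tag}.png',im); x=np.arange(.685,.74,.0005); q=[]
    sl=0
    for it in range(2):
        q=[]
        for y in ys:
            p=prof(n,im,y,x,slope=sl); l=prof(n,im,y,x); 
            rg=l[:,2]-l[:,1]
            if n=='scene':
                L=cross(x,rg,0,rg[-10:].mean())[-1]
                g=p[:,1]; k=(x<L-.003); B=[c for c in cross(x[k],g[k],70,133)][-1:]
            else:
                L=cross(x,l[:,2],75,l[-10:,2].mean())[-1]
                k=(x<L-.002); B=cross(x[k],p[k][:,1],30,p[:12,1].mean())[-1:]
            if B: q.append((y,L,B[0]))
        q=np.array(q); g=q[:,1]-q[:,2]; a,b=np.polyfit(q[:,0],g,1)
        keep=abs(g-a*q[:,0]-b)<.002; a,b=np.polyfit(q[keep,0],g[keep],1); sl=-a
    print(n,'gaps mm',np.round(g*1000,1),'ledge',np.round(q[:,1].mean(),4),'yaw',round(a,4),'squash L %.1f R %.1f'%(12-1000*(a*.038+b),12-1000*(a*-.122+b)))
E
python3 - <<'E'
from h import *
gap('scene','s5'); o=r.get_obs(); print(o['tool_pos'],o['ft_force'])
E
```

```text
scene gaps mm [24.7 22.7 20.1 17.7 15.3 11.9  9.2  6.4] ledge 0.7257 yaw 0.0832 squash L -10.6 R 2.8
[ 0.60554032 -0.14792862  0.03280218] [-15.07416504  -5.8980878    2.19491541]
```

Emit:
{"api": "move_arm", "payload": {
  "increments": "1 -12 3 0 0 0 0; 1 -25 30 0 0 0 0; 1 -3 60 0 0 0 0; 1 0 60 0 0 0 0; 1 0 60 0 0 0 0"
}}

```text
clock: 19.25
tool_pos: [0.5719, 0.0673, 0.0352]
tool_rot: [180.0, 0.1, -180.0]
ft_force: [0.5, 0.1, 0.2]
width: 0.006
gripper_force: 0.0
```

Emit:
{"api": "move_arm", "payload": {
  "increments": "1 0 17 0 0 0 0; 1 3 0 0 0 0 0; 1 2 0 0 0 0 0; 1 1.2 0 0 0 0 0; 1 1.2 0 0 0 0 0"
}}

```text
clock: 19.88
tool_pos: [0.5789, 0.0813, 0.0346]
tool_rot: [-180.0, -0.0, 180.0]
ft_force: [0.3, -0.7, -0.0]
width: 0.01
gripper_force: 0.0
```

```bash
python3 - <<'E'
from h import *
gap('scene','s6')
E
```

```text
scene gaps mm [25.  22.4 20.  17.6 15.3 11.7  9.3  7. ] ledge 0.7256 yaw 0.0822 squash L -10.5 R 2.6
```

Stable. Next I'll come up to the left end slowly and push.

Emit:
{"api": "move_arm", "payload": {
  "increments": "1 1.2 0 0 0 0 0; 1 1.2 0 0 0 0 0; 1 1.2 0 0 0 0 0; 1 1.2 0 0 0 0 0; 1 1.2 0 0 0 0 0"
}}

```text
clock: 20.55
tool_pos: [0.5848, 0.0825, 0.0347]
tool_rot: [180.0, -0.0, -179.9]
ft_force: [0.1, -0.1, 0.6]
width: 0.007
gripper_force: 0.0
```

Emit:
{"api": "move_arm", "payload": {
  "increments": "1 1.2 0 0 0 0 0; 1 1.2 0 0 0 0 0; 1 1.2 0 0 0 0 0; 1 1.2 0 0 0 0 0; 1 1.2 0 0 0 0 0"
}}

```text
clock: 21.18
tool_pos: [0.5868, 0.0822, 0.0336]
tool_rot: [-180.0, -0.5, -179.9]
ft_force: [-10.2, -0.8, 3.5]
width: 0.002
gripper_force: 5.6
```

Emit:
{"api": "move_arm", "payload": {
  "increments": "1 1.2 0 0 0 0 0; 1 1.2 0 0 0 0 0; 1 1.5 0 0 0 0 0; 1 1.5 0 0 0 0 0; 1 1.5 0 0 0 0 0"
}}

```text
clock: 21.8
tool_pos: [0.5935, 0.0825, 0.0333]
tool_rot: [-180.0, -0.5, -179.9]
ft_force: [-10.5, 1.9, 1.5]
width: 0.008
gripper_force: 5.0
```

Emit:
{"api": "move_arm", "payload": {
  "increments": "1 2 0 0 0 0 0; 1 2 0 0 0 0 0; 1 2 0 0 0 0 0; 1 1.5 0 0 0 0 0; 1 1 0 0 0 0 0"
}}

```text
clock: 22.42
tool_pos: [0.6017, 0.0827, 0.0332]
tool_rot: [-180.0, -0.5, -179.9]
ft_force: [-10.2, 4.1, 1.0]
width: 0.006
gripper_force: 5.6
```

```bash
python3 - <<'E'
from h import *
gap('scene','s7'); o=r.get_obs(); print(o['tool_pos'],o['ft_force'])
E
```

```text
scene gaps mm [11.3 11.1 11.2 11.  11.1 10.8 10.7 10.8] ledge 0.7256 yaw 0.0024 squash L 0.8 R 1.2
[0.60190539 0.08265764 0.03315506] [-9.33967311  3.87243315 -0.32941781]
```

Emit:
{"api": "move_arm", "payload": {
  "increments": "1 0.8 0 0 0 0 0; 1 0.8 0 0 0 0 0; 1 0.8 0 0 0 0 0; 1 0.7 0 0 0 0 0; 1 0 0 0 0 0 0"
}}

```text
clock: 23.1
tool_pos: [0.6041, 0.0828, 0.033]
tool_rot: [-180.0, -0.6, -179.9]
ft_force: [-13.2, 4.2, 1.9]
width: 0.004
gripper_force: 6.2
```

```bash
python3 - <<'E'
from h import *
gap('scene','s8'); o=r.get_obs(); print(o['tool_pos'],o['ft_force'])
E
```

```text
scene gaps mm [ 9.1  9.2  9.7 10.  10.3 10.6 11.  11.4] ledge 0.7256 yaw -0.0105 squash L 2.7 R 1.0
[0.60407798 0.08276094 0.032999  ] [-11.79297802   3.45993907   0.57007926]
```

Emit:
{"api": "move_arm", "payload": {
  "increments": "1 0.7 0 0 0 0 0; 1 0 0 0 0 0 0; 1 -12 0 0 0 0 0; 1 -12 -14 0 0 0 0; 1 0 -50 0 0 0 0"
}}

```text
clock: 23.78
tool_pos: [0.5853, 0.0187, 0.035]
tool_rot: [180.0, 0.0, -179.7]
ft_force: [-0.2, -0.4, -0.5]
width: 0.009
gripper_force: 0.0
```

Emit:
{"api": "move_arm", "payload": {
  "increments": "1 0 -60 0 0 0 0; 1 0 -60 0 0 0 0; 1 0 -50 0 0 0 0; 1 0 -10 0 0 0 0; 1 3 0 0 0 0 0"
}}

```text
clock: 24.4
tool_pos: [0.5885, -0.1624, 0.0348]
tool_rot: [180.0, 0.0, 180.0]
ft_force: [1.0, -0.0, 0.2]
width: 0.004
gripper_force: 0.0
```

```bash
python3 - <<'E'
from h import *
gap('scene','s9'); block('scene')
E
```

```text
scene gaps mm [ 9.1  9.3 10.  10.8 11.1 11.  11.5 11.9] ledge 0.7257 yaw -0.0127 squash L 2.4 R 0.4
scene clock 24.5 yaw -0.0091 front 0.7154 len 0.2771 ctr [ 0.6651 -0.0392] e 0.0006
  left push pt [0.6162 0.0792] buffer pt x 0.7158
  right push pt [ 0.6141 -0.1568] buffer pt x 0.7144
```

Emit:
{"api": "move_arm", "payload": {
  "increments": "1 4 0 0 0 0 0; 1 2 0 0 0 0 0; 1 1.2 0 0 0 0 0; 1 1.2 0 0 0 0 0; 1 1.2 0 0 0 0 0"
}}

```text
clock: 25.12
tool_pos: [0.5985, -0.1615, 0.0346]
tool_rot: [180.0, -0.0, -179.9]
ft_force: [-0.6, -0.9, -1.2]
width: 0.006
gripper_force: 0.0
```

Emit:
{"api": "move_arm", "payload": {
  "increments": "1 1.2 0 0 0 0 0; 1 1.2 0 0 0 0 0; 1 1.2 0 0 0 0 0; 1 1.2 0 0 0 0 0; 1 1.2 0 0 0 0 0"
}}

```text
clock: 25.75
tool_pos: [0.6017, -0.1612, 0.0339]
tool_rot: [179.9, -0.3, -179.9]
ft_force: [-10.1, -0.3, 2.9]
width: 0.002
gripper_force: 5.0
```

```bash
python3 - <<'E'
from h import *
gap('scene','s10'); o=r.get_obs(); print(o['tool_pos'],o['ft_force'])
E
```

```text
scene gaps mm [ 9.   9.2 10.3 10.5 11.1 11.1 11.5 11.5] ledge 0.7257 yaw -0.0117 squash L 2.4 R 0.5
[ 0.60163844 -0.16116683  0.03383295] [-8.09903144 -0.30779988  3.32653281]
```

Emit:
{"api": "move_arm", "payload": {
  "increments": "1 1 0 0 0 0 0; 1 0.8 0 0 0 0 0; 1 0.8 0 0 0 0 0; 1 0.8 0 0 0 0 0; 1 0 0 0 0 0 0"
}}

```text
clock: 26.42
tool_pos: [0.6035, -0.1614, 0.0334]
tool_rot: [179.9, -0.5, -179.9]
ft_force: [-12.1, -2.8, 2.5]
width: 0.003
gripper_force: 5.9
```

```bash
python3 - <<'E'
from h import *
gap('scene','s11'); o=r.get_obs(); print(o['tool_pos'],o['ft_force'])
E
```

```text
scene gaps mm [ 9.3  9.3 10.  10.  10.1 10.   9.9  9.6] ledge 0.7257 yaw -0.002 squash L 2.4 R 2.1
[ 0.60356135 -0.1614001   0.03334508] [-11.72646744  -2.68359327   2.00548989]
```

Emit:
{"api": "move_arm", "payload": {
  "increments": "1 0.5 0 0 0 0 0; 1 0.4 0 0 0 0 0; 1 0.3 0 0 0 0 0; 1 0 0 0 0 0 0; 1 0 0 0 0 0 0"
}}

```text
clock: 27.1
tool_pos: [0.604, -0.1613, 0.0332]
tool_rot: [179.9, -0.6, -179.9]
ft_force: [-14.2, -3.4, 3.4]
width: 0.006
gripper_force: 6.9
```

```bash
python3 - <<'E'
from h import *
o=r.get_obs(); print(o['tool_pos'],o['ft_force'])
E
```

```text
[ 0.60400632 -0.16134577  0.03319283] [-14.22304265  -3.44773895   3.41924383]
```

Emit:
{"api": "move_arm", "payload": {
  "increments": "1 -10 0 0 0 0 0; 1 -40 0 0 0 0 0; 1 -60 0 0 0 0 0; 1 -60 0 20 0 0 0; 1 -25 0 30 0 0 0"
}}

```text
clock: 27.72
tool_pos: [0.4109, -0.1607, 0.0842]
tool_rot: [179.9, -0.2, -180.0]
ft_force: [0.7, -0.5, 0.0]
width: 0.009
gripper_force: 0.0
```

```bash
python3 - <<'E'
from h import *
for k in range(2): gap('scene',f's12{k}'); gap('top',f't12{k}')
im=cv2.imread('pics/t120.png'); cv2.imwrite('pics/z12.png',cv2.resize(im[100:240,260:520],None,fx=3,fy=3,interpolation=cv2.INTER_CUBIC))
E
```

```text
scene gaps mm [9.8 9.7 9.7 9.7 9.9 9.5 9.5 9.7] ledge 0.7257 yaw 0.0007 squash L 2.2 R 2.4
top gaps mm [10.5 11.6 11.9 10.5 11.4 11.9 10.5 11.1] ledge 0.7242 yaw 0.0 squash L 0.8 R 0.8
scene gaps mm [9.8 9.6 9.7 9.7 9.9 9.5 9.5 9.7] ledge 0.7257 yaw 0.0007 squash L 2.3 R 2.4
top gaps mm [10.6 11.5 11.8 10.4 11.4 11.9 10.5 11. ] ledge 0.7242 yaw 0.0003 squash L 0.8 R 0.9
```

View pics/z12.png

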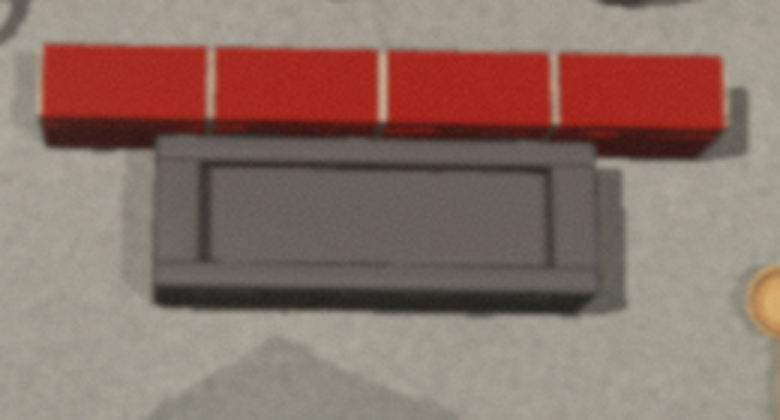

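The crop shows the block square in front of the ledge with both buffers hidden. The two cameras disagree on the squash (2.3 mm and 0.8 mm), so I'll settle it by touch. The fingertip will touch the tile face beside the block, to compare with its contact on the block's near face.

Emit:
{"api": "move_arm", "payload": {
  "increments": "1 10 -30 0 0 0 0; 1 30 -29 -10 0 0 0; 1 55 0 -20 0 0 0; 1 60 0 -19 0 0 0; 1 55 0 0 0 0 0"
}}

```text
clock: 28.55
tool_pos: [0.6265, -0.2199, 0.0321]
tool_rot: [179.9, -0.1, -179.9]
ft_force: [0.2, 0.4, 0.2]
width: 0.007
gripper_force: 0.0
```

Emit:
{"api": "move_arm", "payload": {
  "increments": "1 40 0 0 0 0 0; 1 25 0 0 0 0 0; 1 10 0 0 0 0 0; 1 2 0 0 0 0 0; 1 0 0 0 0 0 0"
}}

```text
clock: 29.18
tool_pos: [0.7006, -0.2205, 0.035]
tool_rot: [180.0, -0.1, -179.9]
ft_force: [-0.6, -0.1, -0.3]
width: 0.002
gripper_force: 0.0
```

Emit:
{"api": "move_arm", "payload": {
  "increments": "1 2 0 0 0 0 0; 1 2 0 0 0 0 0; 1 2 0 0 0 0 0; 1 1.2 0 0 0 0 0; 1 1.2 0 0 0 0 0"
}}

```text
clock: 29.8
tool_pos: [0.7099, -0.2206, 0.0356]
tool_rot: [-180.0, 0.0, -179.9]
ft_force: [-0.1, 0.7, -0.7]
width: 0.009
gripper_force: 0.0
```

Emit:
{"api": "move_arm", "payload": {
  "increments": "1 1.2 0 0 0 0 0; 1 1.2 0 0 0 0 0; 1 1.2 0 0 0 0 0; 1 1.2 0 0 0 0 0; 1 0 0 0 0 0 0"
}}

```text
clock: 30.42
tool_pos: [0.7147, -0.2206, 0.0356]
tool_rot: [-180.0, 0.0, -179.9]
ft_force: [0.5, -0.6, 0.7]
width: 0.005
gripper_force: 0.0
```

```bash
python3 - <<'E'
from h import *
r.get_image('top'); o=r.get_obs(); print(o['tool_pos'],o['ft_force'])
E
```

```text
[ 0.71464955 -0.2205843   0.03554106] [ 1.15705959  0.15189889 -0.07161434]
```

Emit:
{"api": "move_arm", "payload": {
  "increments": "1 0.4 0 0 0 0 0; 1 0.4 0 0 0 0 0; 1 0.4 0 0 0 0 0; 1 0.4 0 0 0 0 0; 1 0 0 0 0 0 0"
}}

```text
clock: 31.1
tool_pos: [0.7153, -0.2206, 0.0356]
tool_rot: [180.0, -0.1, -179.9]
ft_force: [-5.7, 1.1, 4.7]
width: 0.009
gripper_force: 2.6
```

Emit:
{"api": "move_arm", "payload": {
  "increments": "1 0.4 0 0 0 0 0; 1 0.4 0 0 0 0 0; 1 0.4 0 0 0 0 0; 1 0 0 0 0 0 0; 1 0 0 0 0 0 0"
}}

```text
clock: 31.72
tool_pos: [0.7153, -0.2206, 0.0356]
tool_rot: [180.0, -0.3, -179.9]
ft_force: [-10.6, -0.3, 7.8]
width: 0.001
gripper_force: 4.9
```

Emit:
{"api": "move_arm", "payload": {
  "increments": "1 -15 0 0 0 0 0; 1 -55 0 0 0 0 0; 1 -55 0 0 0 0 0; 1 -4 30 0 0 0 0; 1 0 30 0 0 0 0"
}}

```text
clock: 32.35
tool_pos: [0.5881, -0.1605, 0.0359]
tool_rot: [-180.0, 0.1, 180.0]
ft_force: [0.5, 0.1, -0.5]
width: 0.002
gripper_force: 0.0
```

Emit:
{"api": "move_arm", "payload": {
  "increments": "1 4 0 0 0 0 0; 1 4 0 0 0 0 0; 1 2 0 0 0 0 0; 1 1 0 0 0 0 0; 1 0.6 0 0 0 0 0"
}}

```text
clock: 32.98
tool_pos: [0.6, -0.161, 0.0355]
tool_rot: [180.0, -0.0, -180.0]
ft_force: [-1.1, -0.3, 0.4]
width: 0.011
gripper_force: 0.0
```

```bash
python3 - <<'E'
from h import *
o=r.get_obs(); print(o['tool_pos'],o['ft_force'])
for f in('t120','s120'):
    im=cv2.imread(f'pics/{f}.png'); n={'t':'top','s':'scene'}[f[0]]; x=np.arange(.606,.735,.001)
    p=sum(prof(n,im,y,x,dy=.012)[:,1] for y in(.055,-.02,-.09,-.145))/4
    print(f,p[:16].astype(int).tolist(),'...',p[95:].astype(int).tolist())
E
```

```text
[ 0.59999924 -0.16100238  0.03545247] [-1.10006947 -0.29407326  0.40988171]
t120 [38, 38, 38, 39, 41, 43, 46, 51, 58, 67, 78, 87, 93, 98, 101, 101] ... [96, 98, 98, 98, 97, 97, 96, 95, 93, 89, 83, 74, 62, 50, 39, 32, 28, 27, 27, 27, 28, 29, 31, 34, 38, 42, 45, 46, 47, 47, 47, 47, 47, 46]
s120 [174, 174, 174, 175, 176, 177, 178, 179, 179, 178, 168, 150, 134, 128, 128, 129] ... [125, 130, 131, 131, 132, 133, 134, 135, 136, 137, 136, 132, 127, 121, 113, 101, 88, 76, 70, 69, 69, 68, 67, 65, 58, 50, 46, 49, 52, 56, 56, 56, 58, 57]
```

Emit:
{"api": "move_arm", "payload": {
  "increments": "1 0.6 0 0 0 0 0; 1 0.6 0 0 0 0 0; 1 0.6 0 0 0 0 0; 1 0.6 0 0 0 0 0; 1 0 0 0 0 0 0"
}}

```text
clock: 33.6
tool_pos: [0.6025, -0.1606, 0.0356]
tool_rot: [-180.0, 0.0, -179.9]
ft_force: [0.3, -0.4, 0.2]
width: 0.004
gripper_force: 0.0
```

Emit:
{"api": "move_arm", "payload": {
  "increments": "1 0.4 0 0 0 0 0; 1 0.4 0 0 0 0 0; 1 0.4 0 0 0 0 0; 1 0.4 0 0 0 0 0; 1 0 0 0 0 0 0"
}}

```text
clock: 34.22
tool_pos: [0.604, -0.1606, 0.0355]
tool_rot: [180.0, -0.0, -179.9]
ft_force: [0.2, 0.4, -0.4]
width: 0.003
gripper_force: 0.1
```

Emit:
{"api": "move_arm", "payload": {
  "increments": "1 0.4 0 0 0 0 0; 1 0.4 0 0 0 0 0; 1 0.4 0 0 0 0 0; 1 0.3 0 0 0 0 0; 1 0 0 0 0 0 0"
}}

```text
clock: 34.85
tool_pos: [0.6041, -0.1604, 0.0352]
tool_rot: [180.0, -0.2, -179.9]
ft_force: [-5.9, -1.4, 1.1]
width: 0.007
gripper_force: 2.9
```

```bash
python3 - <<'E'
from h import *
np.set_printoptions(precision=4,suppress=True)
c=r.camera_info('wrist'); print(c)
for n in('top','scene'):
    im,d=r.get_image(n); P=cloud(n,d); x,y,z=P[...,0],P[...,1],P[...,2]
    yy=(y>-.15)&(y<.07)
    L=yy&(x>.735)&(x<.765)&(z>.055)&(z<.08); B=yy&(x>.700)&(x<.710)&(z>.055)&(z<.08); C=yy&(x>.5)&(x<.56)&(abs(z)<.015)
    T=(y>.12)&(y<.2)&(x>.6)&(x<.7)&(abs(z)<.015)
    print(n,'ledge z',np.mean(z[L]),'block rim z',np.mean(z[B]),L.sum(),B.sum(),'counter',np.mean(z[T]))
E
```

```text
{'fx': 371.64829954431775, 'fy': 371.64829954431775, 'cx': 319.1354424876844, 'cy': 242.6657603597399, 'mount': array([[ 0.0005,  0.9647,  0.2634,  0.0727],
       [ 1.    , -0.0004, -0.0006,  0.0006],
       [-0.0005,  0.2634, -0.9647, -0.1623],
       [ 0.    ,  0.    ,  0.    ,  1.    ]])}
top ledge z 0.06751060840975587 block rim z 0.06755770963116792 1706 594 counter -0.0009317250761832234
scene ledge z 0.06881629268040235 block rim z 0.06889103845177526 1967 568 counter 0.0006097286844441255
```

Emit:
{"api": "move_arm", "payload": {
  "increments": "1 -15 0 0 0 0 0; 1 0 0 50 0 0 0; 1 20 45 38 0 0 0; 1 50 35 0 0 0 0; 1 50 30 0 0 0 0"
}}

```text
clock: 35.58
tool_pos: [0.7121, -0.0494, 0.1252]
tool_rot: [-180.0, 0.2, -179.9]
ft_force: [0.4, -0.5, -0.6]
width: 0.011
gripper_force: 0.0
```

Emit:
{"api": "move_arm", "payload": {
  "increments": "1 50 10 0 0 0 0; 1 30 0 0 0 0 0; 1 0 0 0 0 0 0; 1 0 0 0 0 0 0; 1 0 0 0 0 0 0"
}}

```text
clock: 36.2
tool_pos: [0.7893, -0.0409, 0.1237]
tool_rot: [180.0, -0.0, -180.0]
ft_force: [0.4, 0.7, -0.4]
width: 0.01
gripper_force: 0.0
```

```bash
cat >> h.py <<'E'
def wpose():
    o=r.get_obs(); c=r.camera_info('wrist'); T=np.eye(4); T[:3,:3]=R.from_euler('xyz',o['tool_rot'],degrees=True).as_matrix(); T[:3,3]=o['tool_pos']
    return T@np.array(c['mount'])
def wproj(T,X):
    c=r.camera_info('wrist'); p=(np.c_[X,np.ones(len(X))]@np.linalg.inv(T).T)[:,:3]
    k=cv2.fisheye.projectPoints((p*[1,-1,-1])[:,None],np.zeros(3),np.zeros(3),np.array([[c['fx'],0,c['cx']],[0,c['fy'],c['cy']],[0,0,1.]]),np.zeros(4))[0][:,0]
    return k
E
python3 - <<'E'
from h import *
T=wpose(); im,d=r.get_image('wrist'); np.save('pics/wT.npy',T); cv2.imwrite('pics/w1.png',im)
print(r.get_obs()['tool_pos'],T[:3,3])
x=np.arange(.600,.790,.001)
for y in(.08,.038,-.02,-.06,-.122,-.16):
    acc=0
    for o in np.linspace(-.006,.006,9):
        k=wproj(T,np.c_[x,np.full_like(x,y+o),np.full_like(x,.069)]).astype(np.float32)
        acc=acc+cv2.remap(im,k[None,:,0],k[None,:,1],cv2.INTER_LINEAR)[0].astype(float)/9
    print(y,'R back',acc[4:26,2].astype(int).tolist(),'front .70-.735',acc[100:135,2].astype(int).tolist()); print('  G',acc[100:135,1].astype(int).tolist())
E
```

```text
[ 0.78954192 -0.04090609  0.12381255] [ 0.71671847 -0.04036951  0.2860625 ]
0.08 R back [0, 0, 0, 0, 0, 0, 0, 0, 13, 81, 153, 217, 161, 133, 150, 157, 160, 164, 169, 174, 178, 183] front .70-.735 [181, 183, 179, 179, 178, 177, 176, 173, 171, 171, 170, 154, 130, 105, 76, 198, 200, 199, 201, 204, 205, 207, 156, 86, 145, 225, 245, 244, 244, 243, 242, 242, 242, 241, 241]
  G [167, 169, 165, 165, 165, 163, 162, 159, 157, 157, 157, 142, 120, 95, 68, 186, 188, 187, 188, 191, 192, 194, 127, 28, 38, 70, 96, 94, 94, 93, 92, 91, 90, 90, 89]
0.038 R back [0, 0, 0, 0, 0, 0, 0, 0, 0, 0, 0, 0, 0, 0, 0, 0, 0, 51, 132, 175, 178, 183] front .70-.735 [183, 189, 187, 187, 186, 185, 185, 183, 182, 181, 181, 170, 144, 119, 77, 58, 64, 71, 73, 75, 77, 78, 78, 88, 163, 234, 251, 249, 249, 249, 249, 249, 249, 249, 249]
  G [169, 175, 173, 172, 171, 170, 170, 168, 167, 166, 166, 155, 131, 107, 65, 41, 47, 55, 56, 57, 59, 59, 59, 49, 39, 64, 92, 91, 90, 90, 90, 90, 89, 88, 89]
-0.02 R back [0, 0, 0, 0, 0, 0, 0, 0, 0, 0, 0, 0, 0, 0, 0, 0, 0, 0, 0, 0, 0, 0] front .70-.735 [175, 182, 181, 180, 179, 179, 178, 177,
[... 927 characters left out ...]
, 66, 67, 71, 72, 71, 74, 152, 219, 236, 236, 236, 236, 236, 235, 235, 235, 235]
  G [144, 154, 152, 151, 150, 150, 149, 150, 148, 148, 147, 140, 128, 112, 73, 44, 47, 53, 53, 53, 58, 58, 57, 45, 34, 46, 54, 53, 54, 54, 54, 53, 53, 53, 53]
-0.16 R back [0, 0, 0, 0, 0, 0, 0, 0, 0, 45, 116, 193, 204, 130, 142, 152, 153, 152, 152, 152, 152, 152] front .70-.735 [152, 160, 159, 159, 158, 158, 156, 157, 156, 155, 154, 148, 134, 121, 81, 131, 151, 150, 152, 220, 219, 221, 194, 96, 142, 209, 226, 226, 226, 227, 228, 231, 232, 222, 215]
  G [141, 148, 147, 147, 146, 146, 145, 144, 144, 143, 142, 136, 124, 110, 74, 122, 142, 140, 142, 210, 210, 213, 174, 29, 31, 42, 47, 46, 47, 46, 46, 46, 46, 44, 43]
```

View pics/w1.png

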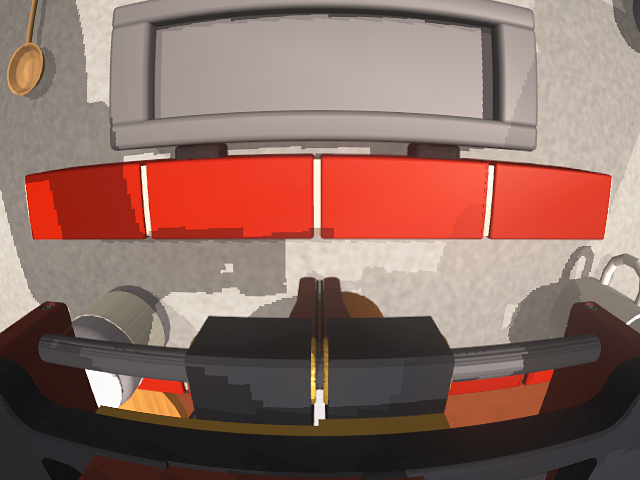

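The wrist picture clearly shows the gap at row ~150 with both dark buffers bridging it at columns 175–227 and 407–460. The edges of both the tiles and the block are rounded, which explains the bias in the edge readings. The depth of the faces that look to the robot avoids that bias, so I'll use it.

```bash
cat > dm.py <<'E'
from h import *
def face(P,y0,y1,x0,x1,z0,z1):
    m=(P[...,1]>y0)&(P[...,1]<y1)&(P[...,0]>x0)&(P[...,0]<x1)&(P[...,2]>z0)&(P[...,2]<z1); q=P[m]
    return (round(np.median(q[:,0])*1000,2),round(q[:,0].mean()*1000,2),round(q[:,0].std()*1000,1),len(q)) if len(q) else None
P=cloud('top',np.load('pics/top0.npy'))
print('buffers',face(P,.025,.05,.70,.724,.022,.042),face(P,-.138,-.108,.70,.724,.022,.042))
for y in((-.25,-.15),(-.10,.01),(.07,.17)): print('tile',face(P,*y,.715,.74,.015,.055))
print('block0 back',[face(P,y,y+.05,.52,.56,.015,.055) for y in(-.16,-.09,-.02,.04)])
d=[r.get_image('top')[1] for _ in range(3)]
P=cloud('top',np.mean(d,0))
print('block back',[face(P,y,y+.05,.59,.635,.015,.055) for y in(-.16,-.09,-.02,.04)])
for y in((-.25,-.19),(.12,.17)): print('tile',face(P,*y,.715,.74,.015,.055))
T=wpose(); im,dw=r.get_image('wrist'); np.save('pics/w1d.npy',dw)
E
python3 dm.py
```

```text
buffers (np.float64(712.62), np.float64(712.6), np.float64(0.6), 38) (np.float64(712.82), np.float64(712.87), np.float64(0.7), 46)
tile (np.float64(724.79), np.float64(724.89), np.float64(1.0), 367)
tile (np.float64(724.86), np.float64(724.95), np.float64(1.0), 398)
tile (np.float64(724.79), np.float64(724.88), np.float64(0.9), 364)
block0 back [(np.float64(537.71), np.float64(540.8), np.float64(7.6), 108), (np.float64(538.23), np.float64(541.57), np.float64(7.8), 111), (np.float64(538.83), np.float64(540.8), np.float64(6.1), 102), (np.float64(539.21), np.float64(541.0), np.float64(5.8), 101)]
block back [None, None, None, None]
tile None
tile (np.float64(724.76), np.float64(724.83), np.float64(0.6), 171)
```

Emit:
{"api": "move_arm", "payload": {
  "increments": "1 -40 -5 0 0 0 0; 1 -60 -10 0 0 0 0; 1 -60 -15 0 0 0 0; 1 -60 -15 0 0 0 0; 1 -60 -15 0 0 0 0"
}}

```text
clock: 37.08
tool_pos: [0.5086, -0.1009, 0.1239]
tool_rot: [-180.0, 0.0, -179.9]
ft_force: [0.3, -0.5, 0.4]
width: 0.003
gripper_force: 0.0
```

Emit:
{"api": "move_arm", "payload": {
  "increments": "1 -50 -30 0 0 0 0; 1 -30 -30 -20 0 0 0; 1 0 0 -40 0 0 0; 1 0 0 0 0 0 0; 1 0 0 0 0 0 0"
}}

```text
clock: 37.7
tool_pos: [0.4313, -0.1606, 0.0644]
tool_rot: [-180.0, 0.0, -179.9]
ft_force: [0.7, -0.4, 0.7]
width: 0.004
gripper_force: 0.0
```

```bash
sed -i '/wpose/d' dm.py; python3 dm.py | tail -3
```

```text
block back [(np.float64(615.41), np.float64(615.43), np.float64(0.3), 130), (np.float64(615.34), np.float64(615.4), np.float64(0.5), 129), (np.float64(615.25), np.float64(615.26), np.float64(0.3), 125), (np.float64(615.29), np.float64(615.33), np.float64(0.4), 131)]
tile (np.float64(724.86), np.float64(724.96), np.float64(0.7), 216)
tile (np.float64(724.75), np.float64(724.8), np.float64(0.6), 175)
```

The depth faces give the block's back at 615.3 mm, so its front is at 715.3 mm. The free buffer faces are at 712.7 mm. That is about 2.5 mm of squash on both sides, and the block is square to within 0.001 rad. The gripper is clear, so I'm handing in.

```bash
python3 -c "
from bench import r
print(r.sign_off())"
```

```text
the job is handed in; nothing more can be done
None
```

The job is handed in: the block rests square against both buffers, each squashed by about 2.5 mm by camera depth, though one fingertip touch check suggested only about 0.8 mm. The highest push force I read was about 16 N, and the gripper is clear of everything.

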